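# Put the reference standards back in their fitted drawer

### The job

Put the three reference standards back into the open drawer, each standing flat in the insert shaped for it: the solid metal disc in the shallow felt-lined round recess, the milled metal block in the rectangular recess with its long side along the recess's long side, and the smaller of the two screw-lid jars upright inside the round collar; then push the drawer fully shut. Leave the bigger jar and the open, hollow sample cup where they stand; they do not belong there.

Things in the scene. Friction and masses are not known exactly. Their poses are not given: they have to be found in the camera images.
- disc: Solid metal disc, 40 mm diameter, 10 mm thick, lying flat on the bench (a reference standard). Origin: centre of its underside; z up.
- block: Plain milled metal block lying on the bench, 30 mm (its x) by 22 mm (its y) by 16 mm high (a reference standard). Origin: centre of its underside; z up.
- small_jar: The smaller of two white plastic jars with screw lids: 41 mm diameter, 48 mm high, the lid being its top 13 mm (a reference standard in powder form). Stands upright. Origin: centre of its underside; z up.
- big_jar: The bigger white jar with a screw lid: 50 mm diameter, 56 mm high. Does not belong in the drawer. Origin: centre of its underside.
- cup: Sample cup: a hollow round plastic cup, open at the top, 34 mm diameter, 19 mm high. Does not belong in the drawer. Origin: centre of its underside.
- disc_insert: Grey insert, 81 (its x, drawer front to back) x 69 (its y) x 17.5 mm high, loose in the drawer; three lie in any order, 70 mm apart. Origin: centre of its underside, on the drawer floor 15 mm above the bench; z up, x to the back. At its centre a round blue-felt-lined recess for the disc: 54 mm diameter, 3.5 mm deep (floor 14 mm above the insert's underside).
- block_insert: Grey insert, 81 (its x, drawer front to back) x 69 (its y) x 17.5 mm high, loose in the drawer; three lie in any order, 70 mm apart. Origin: centre of its underside, on the drawer floor 15 mm above the bench; z up, x to the back. At its centre a rectangular felt-lined recess for the block: 44 mm along the insert's x, 36 mm along its y, 3.5 mm deep (floor 14 mm above the insert's underside).
- jar_insert: Grey insert, 81 (its x, drawer front to back) x 69 (its y) x 18 mm high, loose in the drawer; three lie in any order, 70 mm apart. Origin: centre of its underside, on the drawer floor 15 mm above the bench; z up, x to the back. A flat plate 4 mm thick with an upright round collar for the jar at its centre: 56 mm inside, 64 mm outside, 14 mm high, unlined.
- drawer (a joint): Drawer opening (m): 0 shut, 0.12 fully out; starts about 0.11 open, inserts clear of the housing. Slides with light friction (1 N, 3 N s/m). It is 90 x 212 mm inside, side and back walls up to 27 mm above the bench, white front panel 228 mm wide up to 72 mm. Housing: fixed low grey steel unit, 125 mm deep, 228 wide, top 76 mm above the bench.
- drawer_pull (a point): Middle of the outer face of the aluminium edge pull on the drawer's front, 64 mm above the bench (the pull is 120 mm wide and spans 58 to 68 mm above the bench, and stands 12 mm proud of the white panel). Its x axis points horizontally into the unit, the direction in which the drawer shuts; z up.

How it is judged:
By the outcome, as a careful person would: the job done as asked, in the order asked, and still so for the second after the job is handed in, with the robot touching nothing.
It also fails if it takes over 118 s, if anything falls off the work surface, if the arm or the gripper's body presses on something with over 40 N, if the wrist force passes 120 N, or if a joint passes its speed limit or range.

### The arm

A 6-joint arm with a two-finger parallel gripper is mounted at the origin on a cart in front of the work surface, level with it; the furniture and walls round the work are solid. World frame = base frame: x ahead of the robot, y to its left, z up, the work surface at z = 0. Lengths are in m, angles in rad, forces in N, time in s.
With the tool pointing down it reaches from about 0.325 to 0.85 m from the base axis. Payload 4.4 kg.
Tool frame: the origin (TCP) lies at the very end of the fingers, on their centre line; the grasp point (between the pads) lies 19 mm behind it; z points along the fingers, y is the line along which they close (so a half turn about z gives the same grasp; the last joint's range is limited). The gripper opens to 94 mm and grips with 3 to 60 N. Pads are 16 mm wide; open, the fingers measure 119 mm over their backs; the gripper's body (75 mm by 177 mm) begins 78 mm behind the grasp point.
Start: joints at [1.012, 0.207, 1.542, -0, 1.393, -0.15], TCP at [0.228, 0.528, 0.205] pointing down, gripper open.
Joint ranges: [-2.73, 2.73], [-0.86, 2.22], [0.23, 2.46], [-1.11, 4.25], [0.08, 2.63], [-2.82, 2.82]. Speed limits (rad/s): [2.79, 2.79, 3.14, 3.14, 3.14, 3.14].

### API

Orientations are given as a 3x3 rotation matrix whose columns are the frame's x, y, z axes.
In Python, from station import r gives the robot as it stands.
- The arm moves only by the tool servo_tool, never from a script. Its arguments are lists of equal length, an entry for each row: "angular": the turn, a rotation vector about the tool's x, y, z in rad, a list of three; "slide": the shift along the tool's x, y, z in cm, a list of three; "fingers": the gripper's target within -1 to 1 (fully open at 1, half-way at 0, shut at -1). A call has exactly 8 rows; each row shifts and turns the commanded pose from where the row before left it, along the tool's axes as they then stand; what a row does not reach is not made up. A row lasts 1/8 s, in which the tool goes at most 62.5 mm and 10.7 degrees, less where a joint would pass 70% of its speed; a pose out of reach is approached as far as the arm can. A call is refused whole if a number of a shift passes 6.25 or a number of a turn 0.188, either way. A call with a gripper value outside its range is refused whole. The fingers move at their own pace and stop on an object; "squeeze" is the grip in N (left out, the last holds). Time passes only in rows, so rows that do not move let the fingers close, or fill a call up. It gives the time, the measured TCP pose, the force, the opening and the grip force at its end, in the units of the state.
- r.sense(): the state, without advancing time (a new reading comes with each control period).
- r.camera(name): name is "scene" or "top" or "wrist"; returns a dict with "color" (420x560x3 uint8, red, green, blue), "depth" (420x560 float32, m along the optical axis (not along the pixel's ray), 0 where there is no reading), "fx", "fy", "cx", "cy" (pixels), "D" ([k1, k2, p1, p2, k3] as OpenCV has them; the pictures are not rectified), "R" (3x3) and "t" (3): a world point X has camera coordinates R X + t; the wrist camera has in their place "mount" (4x4, takes a point from camera to tool coordinates, whose origin is the TCP and whose axes are the flange's). Camera axes: x right, y down, z forward; pixel columns grow to the right and rows downward; lengths in m; the calibration is good to about 2 mm. A picture is of the moment at which its call begins: read the wrist's pose just before it.
- r.hand_in(): hands the job in; it is judged then, once.
The state is a dict: "t": time; "q": joint angles; "qd": joint speeds; "joint_efforts": joint torques, N m; "tool_pos": TCP position; "orientation": TCP orientation; "ft_force": force on the tool from outside, world axes, zero at the start; "moment": the same for the moment, N m; "grip_width": finger opening in m; "finger_force": force on a finger pad.
Only numpy, scipy, OpenCV 4.12 (cv2) and the standard library are available. Lean on these libraries where they do the work, as an engineer would, in place of code of your own. Each camera call takes 0.05 s, during which the arm holds its last target. There are 200 camera calls.

## Working session

There is one attempt and no reset: what is moved stays moved. The work goes in short steps, Python scripts to look and compute and a tool call to move; the robot and the scene stay as the last step left them, time stands still between calls to the robot, and variables do not carry over. Pictures are saved under pics/ and viewed, at most 14 in all, crops included, and the job is handed in when it is done.

Besides the shell and the picture viewer there is one more tool, called after "Call:" as name(argument=value, ...) on one line, values as JSON. servo_tool: Moves the arm, as the interface text tells. Its arguments: {"type":"object","properties":{"angular":{"type":"array"},"slide":{"type":"array"},"fingers":{"type":"array"},"squeeze":{"type":"number"}},"required":["angular","slide","fingers"]}

```bash
ls; mkdir -p pics; python3 - <<'E'
from station import r
import cv2,numpy as np,pickle
s=r.sense();print({k:np.round(v,3).tolist() for k,v in s.items()})
d={}
for n in("top","scene"):
    c=r.camera(n);d[n]=c;cv2.imwrite(f"pics/{n}0.png",c["color"][:,:,::-1])
    print(n,c["fx"],c["cx"],c["cy"],c["D"],np.round(-c["R"].T@c["t"],3),np.round(c["R"],2).tolist())
pickle.dump(d,open("d0.pkl","wb"))
E
```

```text
pics
{'t': 0.0, 'q': [1.012, 0.207, 1.543, 0.0, 1.393, -0.15], 'qd': [-0.001, -0.001, 0.001, 0.0, -0.002, -0.001], 'joint_efforts': [0.002, -37.089, -28.142, 0.07, 0.036, -0.0], 'tool_pos': [0.228, 0.527, 0.204], 'orientation': [[-0.918, 0.397, -0.001], [0.397, 0.918, -0.002], [0.0, -0.002, -1.0]], 'ft_force': [-0.278, 0.637, 0.704], 'moment': [0.015, 0.013, 0.008], 'finger_force': 0.0, 'grip_width': 0.094}
top 507.316016424885 287.0750566765678 209.64380484597257 [-0.0282589  0.         0.         0.         0.       ] [0.47  0.144 1.129] [[-0.02, -1.0, -0.03], [-1.0, 0.02, -0.07], [0.07, 0.03, -1.0]]
scene 419.7891515690567 276.12320453437667 214.6105717241605 [-0.04323057  0.          0.          0.          0.        ] [-0.054 -0.162  0.646] [[0.48, -0.88, 0.01], [-0.55, -0.31, -0.77], [0.68, 0.37, -0.64]]
```

View pics/top0.png

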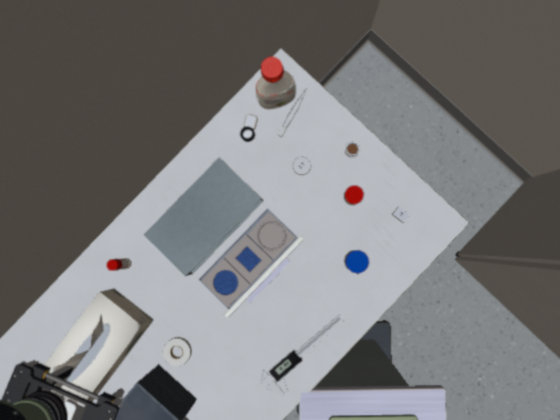

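View pics/scene0.png

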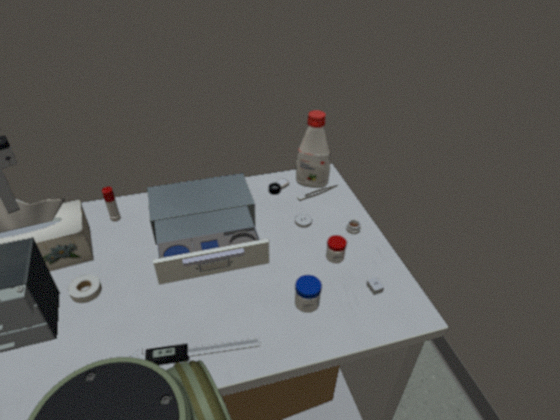

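The top view shows the disc at (302,166), cup (352,149), small red-lid jar (354,195), big blue-lid jar (357,262) and block (401,214). The inserts are disc (226,283), block (248,259) and jar (272,236), with the drawer front running (228,315)–(301,238).

```bash
cat > h.py <<'E'
import cv2,numpy as np,pickle
def ray(c,uv):
    K=np.array([[c["fx"],0,c["cx"]],[0,c["fy"],c["cy"]],[0,0,1]])
    p=cv2.undistortPoints(np.array(uv,float).reshape(-1,1,2),K,np.array(c["D"])).reshape(-1,2)
    return np.c_[p,np.ones(len(p))]@c["R"], -c["R"].T@c["t"]
def plane(c,uv,z):
    d,o=ray(c,uv); return o+d*((z-o[2])/d[:,2])[:,None]
def proj(c,X):
    K=np.array([[c["fx"],0,c["cx"]],[0,c["fy"],c["cy"]],[0,0,1]])
    return cv2.projectPoints(np.array(X,float).reshape(-1,1,3),cv2.Rodrigues(c["R"])[0],c["t"],K,np.array(c["D"]))[0].reshape(-1,2)
def wristcam(r):
    s=r.sense();c=r.camera("wrist");T=np.eye(4);T[:3,:3]=s["orientation"];T[:3,3]=s["tool_pos"]
    M=np.linalg.inv(T@c["mount"]);c["R"]=M[:3,:3];c["t"]=M[:3,3];return c
E
python3 - <<'E'
from h import *
d=pickle.load(open("d0.pkl","rb"));c=d["top"];im=c["color"]
cv2.imwrite("pics/crop1.png",cv2.resize(im[135:325,185:435,::-1],None,fx=3.1,fy=3.1,interpolation=cv2.INTER_CUBIC))
for n,u,z in[("disc",(302,166),.01),("cup",(352,149),.019),("sj",(354,195),.048),("bj",(357,262),.056),("block",(401,214),.016),("di",(226,283),.03),("bi",(248,259),.03),("ji",(272,236),.03),("fl",(228,315),.072),("fr",(301,238),.072)]:
    print(n,plane(c,[u],z).round(3),"depth z",c["depth"][u[1],u[0]])
E
```

```text
disc [[0.642 0.14  0.01 ]] depth z 1.1253422
cup [[0.676 0.029 0.019]] depth z 1.1255378
sj [[0.571 0.031 0.048]] depth z 1.0806906
bj [[0.429 0.03  0.056]] depth z 1.0643767
block [[ 0.53  -0.074  0.016]] depth z 1.1094491
di [[0.388 0.31  0.03 ]] depth z 1.0960385
bi [[0.439 0.262 0.03 ]] depth z 1.0989941
ji [[0.488 0.209 0.03 ]] depth z 1.109516
fl [[0.326 0.301 0.072]] depth z 1.0514754
fr [[0.482 0.146 0.072]] depth z 1.0553823
```

View pics/crop1.png

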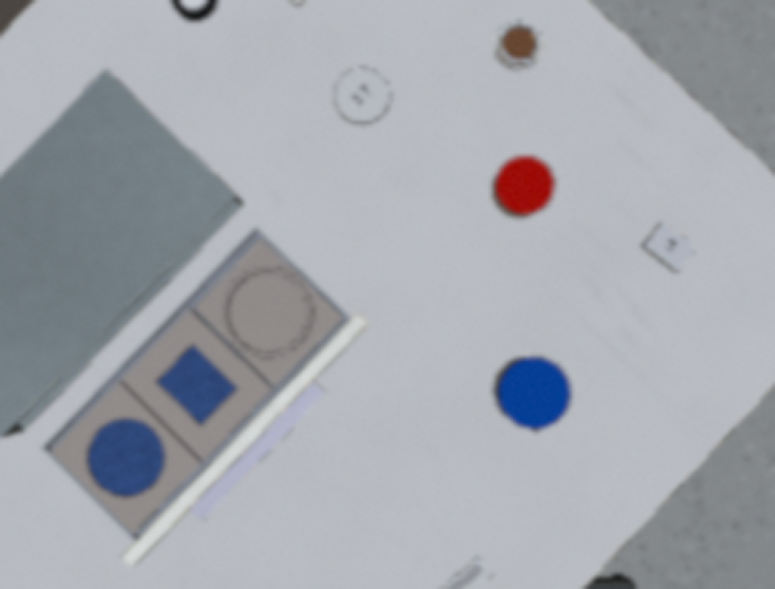

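Crop confirms the sizes: disc 41 mm at crop (362,95), red jar (524,185), blue jar (533,392), block (668,247), inserts as listed. Next I'll check what stands around the tool at the start pose.

```bash
python3 - <<'E'
from h import *
d=pickle.load(open("d0.pkl","rb"))
print(proj(d["top"],[[.228,.528,.205],[.228,.528,.3]]),proj(d["scene"],[[.228,.528,.205]]))
for n in("top","scene"):
    c=d[n];v,u=np.mgrid[0:420:3,0:560:3];uv=np.c_[u.ravel(),v.ravel()];z=c["depth"][uv[:,1],uv[:,0]]
    dd,o=ray(c,uv);X=o+dd*z[:,None];X=X[(z>0)]
    print(n)
    H={}
    for p in X:
        if p[2]>.06 and 0<p[0]<.9 and -.2<p[1]<.9:
            k=(int(p[0]*10),int(np.floor(p[1]*10)));H[k]=max(H.get(k,0),p[2])
    print({k:round(float(v),2) for k,v in sorted(H.items())})
w=None
from station import r
w=wristcam(r);cv2.imwrite("pics/w0.png",w["color"][:,:,::-1])
print(w["mount"].round(3),w["fx"])
E
```

```text
[[ 93.99880492 381.08709551]
 [ 70.39242093 396.67956104]] [[  8.33800017 196.97057349]]
top
{(1, 3): 0.15, (1, 4): 0.15, (1, 5): 0.15, (1, 6): 0.09, (2, 4): 0.55, (2, 5): 0.54, (2, 6): 0.35, (3, 2): 0.08, (3, 3): 0.07, (3, 4): 0.09, (3, 5): 0.13, (3, 6): 0.09, (3, 7): 0.11, (4, 0): 0.06, (4, 1): 0.08, (4, 2): 0.08, (4, 3): 0.08, (4, 4): 0.08, (4, 5): 0.09, (4, 6): 0.28, (4, 7): 0.22, (5, 2): 0.08, (5, 3): 0.08, (5, 4): 0.08, (5, 5): 0.45, (5, 6): 0.38, (6, 2): 0.08, (6, 3): 0.08, (6, 4): 0.62, (6, 5): 0.55, (7, 1): 0.2, (7, 2): 0.2, (7, 3): 0.57, (7, 4): 0.65, (8, 1): 0.2, (8, 2): 0.35, (8, 3): 0.48}
scene
{(0, -1): 0.35, (0, 0): 0.35, (0, 3): 0.15, (0, 4): 0.11, (1, 3): 0.15, (1, 4): 0.25, (1, 5): 0.15, (2, 4): 0.34, (2, 5): 0.31, (2, 6): 0.16, (3, 2): 0.07, (3, 3): 0.07, (3, 4): 0.08, (3, 5): 0.13, (3, 7): 0.28, (3, 8): 0.1, (4, 1): 0.07, (4, 2): 0.07, (4, 3): 0.08, (4, 4): 0.08, (4, 5): 0.09, (4, 6): 0.46, (4, 7): 0.46, (5, 2): 0.08, (5, 3): 0.08, (5, 4): 0.08, (5, 5): 0.45, (5, 6): 0.46, (6, 2): 0.08, (6, 3): 0.08, (6, 4): 0.44, (6, 5): 0.45, (7, 1): 0.2, (7, 2): 0.2, (7, 3): 0.43, (7, 4): 0.44, (8, 1): 0.2, (8, 2): 0.43, (8, 3): 0.43}
[[-0.002 -0.96  -0.278  0.082]
 [ 1.    -0.001 -0.002 -0.   ]
 [ 0.001 -0.278  0.96  -0.18 ]
 [ 0.     0.     0.     1.   ]] 324.3740281415406
```

View pics/w0.png

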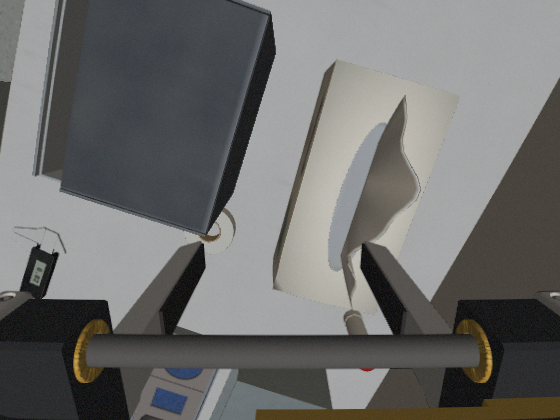

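The wrist view shows the dark box (155,100), tissue box (370,190) and drawer (170,390). Everything near the tool is under 0.15 m, so it's safe to turn at this height.

Call:
servo_tool(angular=[[0, 0, 0.18], [0, 0, 0.18], [0, 0, 0.18], [0, 0, 0.18], [0, 0, 0.18], [0, 0, 0.18], [0, 0, 0.18], [0, 0, 0.18]], slide=[[0, 0, -0.5], [0, 0, -0.5], [0, 0, 0], [0, 0, 0], [0, 0, 0], [0, 0, 0], [0, 0, 0], [0, 0, 0]], fingers=[1, 1, 1, 1, 1, 1, 1, 1])

```text
t: 1.15
tool_pos: [0.2279, 0.5275, 0.2149]
orientation: [[0.279, 0.96, -0.001], [0.96, -0.279, -0.001], [-0.001, -0.0, -1.0]]
ft_force: [0.3, -0.2, 0.1]
grip_width: 0.094
finger_force: 0.0
```

Call:
servo_tool(angular=[[0, 0, 0.17], [0, 0, 0.17], [0, 0, 0.168], [0, 0, 0], [0, 0, 0], [0, 0, 0], [0, 0, 0], [0, 0, 0]], slide=[[0, 0, 0], [0, 0, 0], [0, 4.5, 0], [0, 5, 0], [0, 6, 0], [0, 6, 0], [0, 6, 0], [0, 6, 0]], fingers=[1, 1, 1, 1, 1, 1, 1, 1])

```text
t: 2.15
tool_pos: [0.4708, 0.2953, 0.2152]
orientation: [[0.707, 0.707, -0.0], [0.707, -0.707, 0.0], [-0.0, -0.0, -1.0]]
ft_force: [0.4, 0.2, 0.4]
grip_width: 0.0939
finger_force: 0.0
```

Call:
servo_tool(angular=[[0, 0, 0], [0, 0, 0], [0, 0, 0], [0, 0, 0], [0, 0, 0], [0, 0, 0], [0, 0, 0], [0, 0, 0]], slide=[[-1.5, 5, 0], [-2, 5, 0], [-2, 4, 0], [-2, 1, 0], [0, 0, 0], [0, 0, 0], [0, 0, 0], [0, 0, 0]], fingers=[1, 1, 1, 1, 1, 1, 1, 1])

```text
t: 3.15
tool_pos: [0.5228, 0.1388, 0.2155]
orientation: [[0.706, 0.709, 0.0], [0.709, -0.706, 0.0], [0.0, -0.0, -1.0]]
ft_force: [-0.3, -0.1, 0.2]
grip_width: 0.0942
finger_force: 0.0
```

```bash
python3 - <<'E'
from h import *
from station import r
w=wristcam(r);cv2.imwrite("pics/w1.png",w["color"][:,:,::-1]);pickle.dump(w,open("w1.pkl","wb"))
for n,p in dict(disc=(.642,.14,.01),sj=(.571,.031,.048),block=(.53,-.074,.016),di=(.388,.31,.03)).items(): print(n,proj(w,[p]).round())
E
```

```text
disc [[356. 111.]]
sj [[379. 227.]]
block [[400. 292.]]
di [[ 93. 165.]]
```

View pics/w1.png

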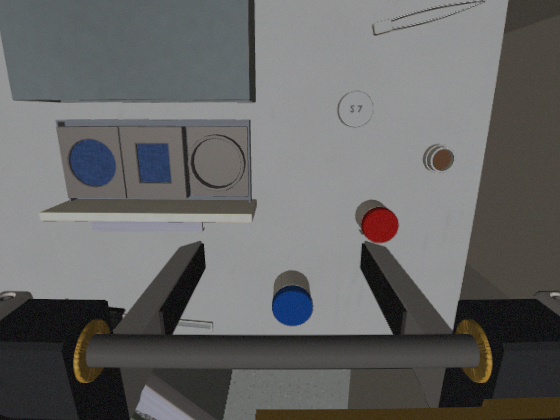

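The wrist view shows the disc at (356,109), the cup (438,158), the red jar lid (380,224), and the disc, block and jar inserts at (92,162), (154,163) and (217,162). The block is hidden behind the right finger.

```bash
python3 - <<'E'
from h import *
w=pickle.load(open("w1.pkl","rb"));im=w["color"];hsv=cv2.cvtColor(im,cv2.COLOR_RGB2HSV);g=cv2.cvtColor(im,cv2.COLOR_RGB2GRAY)
t=pickle.load(open("d0.pkl","rb"))["top"];ht=cv2.cvtColor(t["color"],cv2.COLOR_RGB2HSV)
def blobs(c,m,zs,amin=60):
    for k in cv2.findContours(m.astype(np.uint8),cv2.RETR_EXTERNAL,cv2.CHAIN_APPROX_NONE)[0]:
        if cv2.contourArea(k)>amin:
            P=plane(c,k.reshape(-1,2),zs)[:,:2].astype(np.float32);q=cv2.minAreaRect(P);M=cv2.moments(k)
            print(np.round([M["m10"]/M["m00"],M["m01"]/M["m00"]],1),"circ",np.round(cv2.minEnclosingCircle(P),4) if 0 else [np.round(v,4) for v in cv2.minEnclosingCircle(P)],"rect",[np.round(v,4) for v in q])
for nm,c,h in(("wrist",w,hsv),("top",t,ht)):
    R=((h[...,0]<8)|(h[...,0]>172))&(h[...,1]>150)&(h[...,2]>80)
    B=(h[...,0]>100)&(h[...,0]<130)&(h[...,1]>110)
    print(nm,"red z.048");blobs(c,R,.048);print("blue z.029");blobs(c,B,.029)
# disc: edges
for nm,c,(u,v),hw,rr in(("w",w,(356,110),30,(15,22)),("t",t,(302,166),15,(7,12))):
    gg=cv2.resize(cv2.cvtColor(c["color"],cv2.COLOR_RGB2GRAY)[v-hw:v+hw,u-hw:u+hw],None,fx=4,fy=4,interpolation=cv2.INTER_CUBIC)
    C=cv2.HoughCircles(gg,cv2.HOUGH_GRADIENT,1,200,param1=60,param2=15,minRadius=rr[0]*4,maxRadius=rr[1]*4)[0,0]
    uv=(C[:2]+.5)/4-.5+[u-hw,v-hw];print("disc",nm,uv,C[2]/4,plane(c,[uv],.01))
# collar
u,v,hw=217,163,34
gg=cv2.resize(g[v-hw:v+hw,u-hw:u+hw],None,fx=4,fy=4,interpolation=cv2.INTER_CUBIC)
C=cv2.HoughCircles(gg,cv2.HOUGH_GRADIENT,1,200,param1=60,param2=15,minRadius=90,maxRadius=140)[0,0]
uv=(C[:2]+.5)/4-.5+[u-hw,v-hw];print("collar",uv,C[2]/4,plane(w,[uv],.033))
# panel top edge line in wrist
print("panel",plane(w,[(42,216),(257,216),(42,210)],.072))
print("front edge pull", plane(w,[(92,229),(203,229)],.068))
E
```

```text
wrist red z.048
[380.1 225.3] circ [array([0.5728, 0.0316]), np.float64(0.0202)] rect [array([0.5727, 0.0318]), array([0.0389, 0.0389]), np.float64(49.072)]
blue z.029
[291.8 305.4] circ [array([0.4198, 0.0196]), np.float64(0.0297)] rect [array([0.4203, 0.0188]), array([0.058 , 0.0518]), np.float64(44.9987)]
[153.7 162.6] circ [array([0.4389, 0.2623]), np.float64(0.027)] rect [array([0.439 , 0.2624]), array([0.0422, 0.0344]), np.float64(44.766)]
[ 92.3 162.4] circ [array([0.389 , 0.3126]), np.float64(0.0264)] rect [array([0.3888, 0.3127]), array([0.0516, 0.0514]), np.float64(44.5578)]
top red z.048
[112.3 264.5] circ [array([0.4332, 0.5526]), np.float64(0.0125)] rect [array([0.4334, 0.5536]), array([0.022 , 0.0193]), np.float64(89.0156)]
[353.5 194.5] circ [array([0.5721, 0.0321]), np.float64(0.0191)] rect [array([0.5721, 0.0321]), array([0.0361, 0.0364]), np.float64(43.3382)]
[271.6  69.2] circ [array([0.8515, 0.201 ]), np.float64(0.0285)] rect [array([0.8515, 0.2021]), array([0.0459, 0.0539]), np.float64(88.8468)]
blue z.029
[225.2 282.1] circ [array([0.3903, 0.3123]), np.float64(0.0251)] rect [array([0.3905, 0.3127]), array([0.0479, 0.0473]), np.float64(89.0279)]
[356.8 261.3] circ [array([0.4295, 0.0276]), np.float64(0.0247)] rect [array([0.429 , 0.0269]), array([0.0473, 0.045 ]), np.float64(88.7885)]
[248.  258.6] circ [array([0.4394, 0.2621]), np.float64(0.0242)] rect [array([0.4397, 0.2615]), array([0.0399, 0.0321]), np.float64(44.111)]
disc w [356.5 109.5] 17.95 [[0.64347823 0.1401228  0.01      ]]
disc t [301.5  164.25] 10.675 [[0.64593392 0.14141358 0.01      ]]
collar [216.75 161.75] 26.3 [[0.49172722 0.21184802 0.033     ]]
panel [[0.32607462 0.30459512 0.072     ]
 [0.48868222 0.14240982 0.072     ]
 [0.33179386 0.30831365 0.072     ]]
front edge pull [[0.34997909 0.25810368 0.068     ]
 [0.43589632 0.17261313 0.068     ]]
```

Call:
servo_tool(angular=[[0, 0, 0], [0, 0, 0], [0, 0, 0], [0, 0, 0], [0, 0, 0], [0, 0, 0], [0, 0, 0], [0, 0, 0]], slide=[[2.2, 2.15, 3], [2.2, 2.1, 3], [2.1, 2.1, 3], [2.1, 2.1, 3], [0, 0, 4], [0, 0, 3], [0, 0, 0], [0, 0, 0]], fingers=[1, 1, 1, 1, 1, 1, 1, 1])

```text
t: 4.2
tool_pos: [0.6446, 0.1392, 0.0267]
orientation: [[0.707, 0.708, 0.002], [0.708, -0.707, 0.0], [0.002, 0.001, -1.0]]
ft_force: [0.7, 0.2, 0.4]
grip_width: 0.094
finger_force: 0.0
```

```bash
python3 - <<'E'
from h import *
from station import r
w=wristcam(r);cv2.imwrite("pics/w2.png",w["color"][:,:,::-1]);pickle.dump(w,open("w2.pkl","wb"))
print(r.sense()["tool_pos"],proj(w,[(.643,.140,.01),r.sense()["tool_pos"]]))
E
```

```text
[0.64519319 0.13923422 0.02753912] [[279.95822847 244.19596127]
 [283.25725823 253.88400571]]
```

View pics/w2.png

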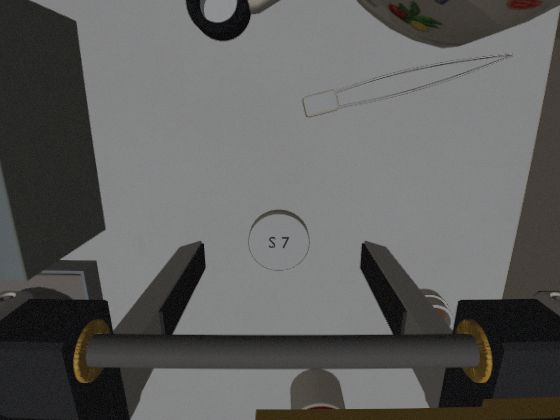

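The disc (S7) is centred at (279,243) between the fingers, matching the projected estimate. Descend and grip.

Call:
servo_tool(angular=[[0, 0, 0], [0, 0, 0], [0, 0, 0], [0, 0, 0], [0, 0, 0], [0, 0, 0], [0, 0, 0], [0, 0, 0]], slide=[[-0.1, -0.2, 1.1], [0, 0, 1.1], [0, 0, 0], [0, 0, 0], [0, 0, 0], [0, 0, 0], [0, 0, 0], [0, 0, 0]], fingers=[1, 1, 1, -1, -1, -1, -1, -1], squeeze=25)

```text
t: 5.25
tool_pos: [0.6415, 0.1396, 0.0035]
orientation: [[0.707, 0.707, 0.0], [0.707, -0.707, -0.0], [0.0, 0.0, -1.0]]
ft_force: [-0.2, 0.5, 0.4]
grip_width: 0.0477
finger_force: 0.0
```

Call:
servo_tool(angular=[[0, 0, 0], [0, 0, 0], [0, 0, 0], [0, 0, 0], [0, 0, 0], [0, 0, 0], [0, 0, 0], [0, 0, 0]], slide=[[0, 0, 0], [0, 0, 0], [0, 0, -1], [0, 0, -2], [0, 0, -3], [0, 0, -4], [0, 0, 0], [0, 0, 0]], fingers=[-1, -1, -1, -1, -1, -1, -1, -1])

```text
t: 6.25
tool_pos: [0.641, 0.1395, 0.1034]
orientation: [[0.707, 0.707, -0.0], [0.707, -0.707, -0.0], [-0.0, -0.0, -1.0]]
ft_force: [-0.5, 0.1, -1.6]
grip_width: 0.0396
finger_force: 25.0
```

Call:
servo_tool(angular=[[0, 0, 0], [0, 0, 0], [0, 0, 0], [0, 0, 0], [0, 0, 0], [0, 0, 0], [0, 0, 0], [0, 0, 0]], slide=[[-0.5, -2.5, -1], [-1, -4.5, 0], [-1, -5, 0], [-1, -5, 0], [-1, -5, 0], [-0.8, -5, 0], [-0.4, -3, 0], [0, 0, 0]], fingers=[-1, -1, -1, -1, -1, -1, -1, -1])

```text
t: 7.25
tool_pos: [0.3857, 0.3114, 0.1114]
orientation: [[0.704, 0.71, -0.004], [0.71, -0.704, -0.002], [-0.004, -0.001, -1.0]]
ft_force: [1.0, -0.4, -1.8]
grip_width: 0.039
finger_force: 25.0
```

Call:
servo_tool(angular=[[0, 0, 0], [0, 0, 0], [0, 0, 0], [0, 0, 0], [0, 0, 0], [0, 0, 0], [0, 0, 0], [0, 0, 0]], slide=[[0, 0, 2], [0, 0, 2], [0, 0, 1], [0, 0, 0], [0, 0, 0], [0, 0, 0], [0, 0, 0], [0, 0, 0]], fingers=[-1, -1, -1, -1, -1, -1, -1, -1])

```text
t: 8.25
tool_pos: [0.3891, 0.3115, 0.0638]
orientation: [[0.707, 0.707, 0.001], [0.707, -0.707, 0.0], [0.001, 0.0, -1.0]]
ft_force: [0.8, 0.7, -1.2]
grip_width: 0.0388
finger_force: 25.0
```

Call:
servo_tool(angular=[[0, 0, 0], [0, 0, 0], [0, 0, 0], [0, 0, 0], [0, 0, 0], [0, 0, 0], [0, 0, 0], [0, 0, 0]], slide=[[0, 0, 1.3], [0, 0, 1], [0, 0, 0.6], [0, 0, 0], [0, 0, 0], [0, 0, 0], [0, 0, 0], [0, 0, 0]], fingers=[-1, -1, -1, -1, -1, -1, -1, -1])

```text
t: 9.25
tool_pos: [0.3891, 0.3114, 0.0347]
orientation: [[0.707, 0.707, 0.0], [0.707, -0.707, 0.0], [0.0, 0.0, -1.0]]
ft_force: [0.1, -0.3, -0.5]
grip_width: 0.0389
finger_force: 25.0
```

Call:
servo_tool(angular=[[0, 0, 0], [0, 0, 0], [0, 0, 0], [0, 0, 0], [0, 0, 0], [0, 0, 0], [0, 0, 0], [0, 0, 0]], slide=[[0, 0, 0], [0, 0, 0], [0, 0, 0], [0, 0, 0], [0, 0, -1], [0, 0, -3], [0, 0, -5], [0, 0, -6]], fingers=[0.2, 0.2, 0.2, 0.2, 0.2, 0.2, 0.2, 0.2])

```text
t: 10.25
tool_pos: [0.388, 0.3108, 0.1856]
orientation: [[0.707, 0.707, -0.002], [0.707, -0.707, -0.001], [-0.002, -0.001, -1.0]]
ft_force: [0.3, 0.7, 1.0]
grip_width: 0.0566
finger_force: 0.0
```

```bash
python3 - <<'E'
from h import *
from station import r
w=wristcam(r);cv2.imwrite("pics/w3.png",w["color"][:,:,::-1]);pickle.dump(w,open("w3.pkl","wb"))
print(r.sense()["tool_pos"])
E
```

```text
[0.39359928 0.31405195 0.19566025]
```

View pics/w3.png

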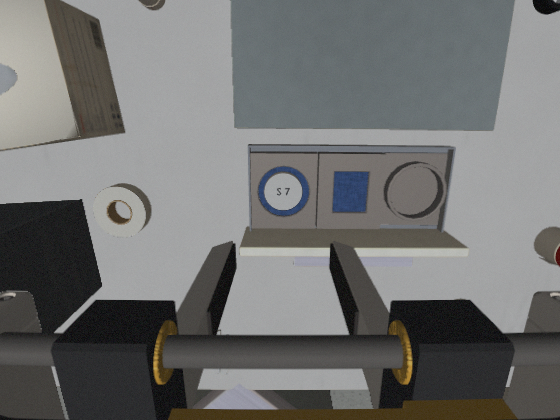

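The disc sits in its recess at (283,191), with blue felt showing all round. The block recess is at (351,191) and the collar at (414,190). Heading to the block.

Call:
servo_tool(angular=[[0, 0, 0], [0, 0, 0], [0, 0, 0], [0, 0, 0], [0, 0, 0], [0, 0, 0], [0, 0, 0], [0, 0, 0]], slide=[[-1, 4, 0], [-2, 5, 0], [-2.2, 5, 0], [-2.4, 5, 0], [-2.4, 5, 0], [-2.4, 5, 0], [-2.4, 5, 0], [-1.6, 2, 0]], fingers=[0.5, 0.5, 0.5, 0.5, 0.5, 0.5, 0.5, 0.5])

```text
t: 11.3
tool_pos: [0.5287, -0.0621, 0.1851]
orientation: [[0.709, 0.705, 0.002], [0.705, -0.709, -0.001], [0.001, 0.002, -1.0]]
ft_force: [-0.8, 0.9, 0.5]
grip_width: 0.0707
finger_force: 0.0
```

Call:
servo_tool(angular=[[0, 0, 0], [0, 0, 0], [0, 0, 0], [0, 0, 0], [0, 0, 0], [0, 0, 0], [0, 0, 0], [0, 0, 0]], slide=[[0, 0, 2], [0, 0, 3], [0, 0, 3], [0, 0, 0], [0, 0, 0], [0, 0, 0], [0, 0, 0], [0, 0, 0]], fingers=[0.5, 0.5, 0.5, 0.5, 0.5, 0.5, 0.5, 0.5])

```text
t: 12.3
tool_pos: [0.5281, -0.0592, 0.1051]
orientation: [[0.707, 0.707, 0.001], [0.707, -0.707, -0.0], [0.001, 0.001, -1.0]]
ft_force: [0.4, 0.1, -0.2]
grip_width: 0.0707
finger_force: 0.0
```

```bash
python3 - <<'E'
from h import *
from station import r
w=wristcam(r);cv2.imwrite("pics/w4.png",w["color"][:,:,::-1]);pickle.dump(w,open("w4.pkl","wb"))
print(r.sense()["tool_pos"],proj(w,[(.53,-.074,.016)]))
w=pickle.load(open("w3.pkl","rb"));h=cv2.cvtColor(w["color"],cv2.COLOR_RGB2HSV)
B=((h[...,0]>100)&(h[...,0]<130)&(h[...,1]>110)).astype(np.uint8)
for k in cv2.findContours(B,cv2.RETR_EXTERNAL,cv2.CHAIN_APPROX_NONE)[0]:
    if cv2.contourArea(k)>300:
        print([np.round(v,4) for v in cv2.minAreaRect(plane(w,k.reshape(-1,2),.0295)[:,:2].astype(np.float32))])
E
```

```text
[ 0.52791928 -0.05921444  0.1048964 ] [[295.91376925 221.2362934 ]]
[array([0.4392, 0.261 ]), array([0.0426, 0.035 ]), np.float64(45.0291)]
[array([0.3901, 0.3115]), array([0.0512, 0.0522]), np.float64(44.9397)]
```

View pics/w4.png

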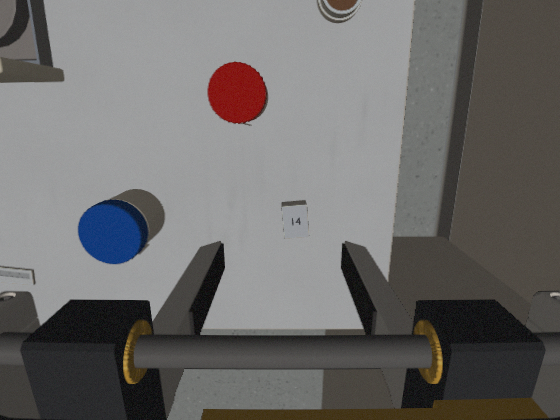

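The block ("14") is at about (295,222), long side along the image vertical (tool x) with only a slight tilt. I'll measure its pose.

```bash
python3 - <<'E'
from h import *
w=pickle.load(open("w4.pkl","rb"));g=cv2.cvtColor(w["color"],cv2.COLOR_RGB2GRAY)
p=g[194:246,274:318].astype(int);print("\n".join(" ".join(f"{v:3d}" for v in row[::2]) for row in p[::2]))
cv2.imwrite("pics/c4.png",cv2.resize(g[190:250,265:325],None,fx=9,fy=9,interpolation=cv2.INTER_CUBIC))
E
```

```text
157 156 155 156 153 158 156 155 157 156 154 156 157 155 156 155 157 156 155 155 154 156
155 157 154 157 155 156 159 155 156 157 157 157 156 154 155 154 159 154 157 156 157 155
157 155 155 156 156 158 155 155 156 155 158 156 156 156 155 157 155 156 157 156 156 155
157 157 153 155 156 155 153 150 150 151 150 128 127 107  89  88 155 157 154 158 154 158
156 155 155 156  68  70  70  72  71  72  72  70  73  73  71  67 134 156 158 157 154 157
157 156 156 152  70  75  74  72  68  75  78  87  85  83  86  95 115 157 157 157 156 156
154 157 157 154 102 134 156 155 151 149 151 152 153 152 151 152 152 156 154 157 159 156
156 155 155 152 154 152 152 151 153 154 151 151 152 152 152 154 143 157 159 156 155 157
156 154 156 153 152 152 151 150 153 150 154 149 152 152 149 152 143 157 158 156 158 154
157 157 158 156 160 151 153 151 152 153 152 151 152 150 151 153 150 160 159 157 157 156
157 157 158 158 151 150 152 152 155 152 152 149 155 152 149 152 150 158 155 156 155 157
154 156 156 157 143 150 153 154 151 153 150 153 149 151 150 152 153 160 156 156 156 157
156 157 156 155 114 153 154 150 152  82 154 
[... 487 characters left out ...]
 156 157 157 153 149 153 151 152 151 150 151 153 155 153 153 154 148 154 155 157 157
157 157 155 157 157 159 152 153 154 154 153 153 149 152 151 151 152 154 156 159 157 157
160 156 159 159 158 164 153 150 152 150 151 151 151 149 149 150 152 154 160 156 157 157
158 155 158 157 158 148 152 150 153 151 152 151 153 153 154 153 150 151 157 156 158 157
158 158 158 158 156 130 151 148 154 158 160 157 156 159 157 158 157 158 154 156 158 158
157 155 158 157 157 159 158 157 158 158 157 156 158 155 156 157 158 159 156 159 159 156
156 157 156 158 158 155 158 157 158 159 157 158 156 158 157 155 155 157 155 157 158 156
156 156 155 158 157 157 157 158 157 155 157 157 159 159 157 158 159 155 157 158 158 157
```

View pics/c4.png

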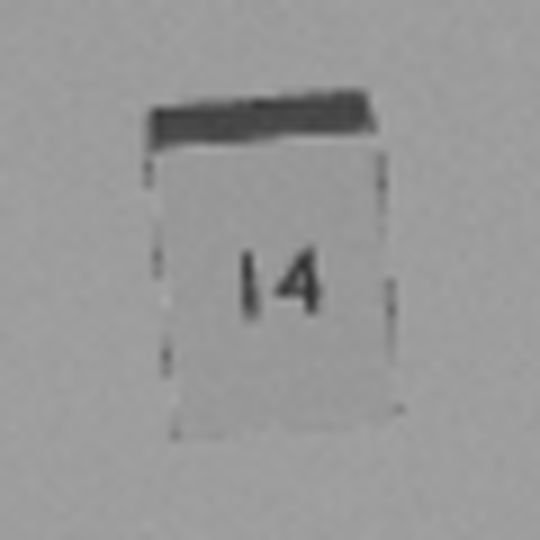

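The crop shows the top face corners at TL (150,148), TR (377,132), BR (402,408), BL (174,436).

```bash
python3 - <<'E'
from h import *
w=pickle.load(open("w4.pkl","rb"))
c=np.array([(150,148),(377,132),(402,408),(174,436)],float);uv=(c+.5)/9-.5+[265,190]
P=plane(w,uv,.016)[:,:2];print(P.round(4),P.mean(0))
L=(P[0]+P[1]-P[2]-P[3])/2;S=(P[1]+P[2]-P[0]-P[3])/2
print("long",np.linalg.norm(L),np.degrees(np.arctan2(L[1],L[0])),"short",np.linalg.norm(S),np.degrees(np.arctan2(S[1],S[0])))
E
```

```text
[[ 0.5307 -0.0551]
 [ 0.5472 -0.0694]
 [ 0.5294 -0.0915]
 [ 0.5115 -0.0777]] [ 0.52970954 -0.07340852]
long 0.02898233048299455 50.27156395772105 short 0.022187623455269465 -39.20980277187299
```

Call:
servo_tool(angular=[[0, 0, 0], [0, 0, -0.094], [0, 0, 0], [0, 0, 0], [0, 0, 0], [0, 0, 0], [0, 0, 0], [0, 0, 0]], slide=[[-0.9, 1.1, 0], [0, 0, 2], [0, 0, 3], [0, 0, 2.5], [0, 0, 1.4], [0, 0, 0.9], [0, 0, 0], [0, 0, 0]], fingers=[0.5, 0.5, 0.5, 0.5, 0.5, 0.5, 0.5, 0.5])

```text
t: 13.35
tool_pos: [0.53, -0.0737, 0.0073]
orientation: [[0.637, 0.771, 0.002], [0.771, -0.637, -0.001], [0.001, 0.002, -1.0]]
ft_force: [-0.5, -0.2, 0.1]
grip_width: 0.0704
finger_force: 0.0
```

Call:
servo_tool(angular=[[0, 0, 0], [0, 0, 0], [0, 0, 0], [0, 0, 0], [0, 0, 0], [0, 0, 0], [0, 0, 0], [0, 0, 0]], slide=[[0, 0, 0], [0, 0, 0], [0, 0, 0], [0, 0, 0], [0, 0, 0], [0, 0, 0], [0, 0, 0], [0, 0, 0]], fingers=[-1, -1, -1, -1, -1, -1, -1, -1])

```text
t: 14.35
tool_pos: [0.5291, -0.0733, 0.0064]
orientation: [[0.637, 0.771, 0.0], [0.771, -0.637, -0.0], [0.0, 0.0, -1.0]]
ft_force: [-0.4, -0.1, 0.9]
grip_width: 0.0213
finger_force: 25.0
```

Call:
servo_tool(angular=[[0, 0, 0], [0, 0, 0], [0, 0, 0], [0, 0, 0.094], [0, 0, 0], [0, 0, 0], [0, 0, 0], [0, 0, 0]], slide=[[0, 0, -2], [0, 0, -4], [0, 0, -4], [0, 0, -1], [1.5, -2.5, 0], [2.5, -5, 0], [3, -5, 0], [3, -5, 0]], fingers=[-1, -1, -1, -1, -1, -1, -1, -1])

```text
t: 15.35
tool_pos: [0.4754, 0.1226, 0.1165]
orientation: [[0.707, 0.707, 0.0], [0.707, -0.707, 0.0], [0.0, 0.0, -1.0]]
ft_force: [-0.2, -0.0, 0.4]
grip_width: 0.0216
finger_force: 25.0
```

Call:
servo_tool(angular=[[0, 0, 0], [0, 0, 0], [0, 0, 0], [0, 0, 0], [0, 0, 0], [0, 0, 0], [0, 0, 0], [0, 0, 0]], slide=[[3, -5, 0], [2.5, -4, 0], [1.8, -3.5, 0], [0, 0, 0], [0, 0, 2], [0, 0, 2], [0, 0, 0], [0, 0, 0]], fingers=[-1, -1, -1, -1, -1, -1, -1, -1])

```text
t: 16.35
tool_pos: [0.4399, 0.2605, 0.077]
orientation: [[0.708, 0.707, 0.001], [0.707, -0.708, 0.0], [0.001, 0.001, -1.0]]
ft_force: [-0.5, 0.3, -1.6]
grip_width: 0.0215
finger_force: 25.0
```

Call:
servo_tool(angular=[[0, 0, 0], [0, 0, 0], [0, 0, 0], [0, 0, 0], [0, 0, 0], [0, 0, 0], [0, 0, 0], [0, 0, 0]], slide=[[0, -0.1, 1.5], [0, 0, 1.5], [0, 0, 0.7], [0, 0, 0.3], [0, 0, 0], [0, 0, 0], [0, 0, 0], [0, 0, 0]], fingers=[-1, -1, -1, -1, -1, -1, -1, -1])

```text
t: 17.35
tool_pos: [0.4386, 0.2619, 0.0367]
orientation: [[0.707, 0.707, 0.0], [0.707, -0.707, 0.0], [0.0, 0.0, -1.0]]
ft_force: [-0.4, 0.4, -0.3]
grip_width: 0.0217
finger_force: 25.0
```

Call:
servo_tool(angular=[[0, 0, 0], [0, 0, 0], [0, 0, 0], [0, 0, 0], [0, 0, 0], [0, 0, 0], [0, 0, 0], [0, 0, 0]], slide=[[0, 0, 0], [0, 0, 0], [0, 0, 0], [0, 0, 0], [0, 0, -1], [0, 0, -3], [0, 0, -5], [0, 0, -6]], fingers=[-0.3, -0.3, -0.3, -0.3, -0.3, -0.3, -0.3, -0.3])

```text
t: 18.35
tool_pos: [0.4376, 0.2614, 0.1876]
orientation: [[0.707, 0.707, -0.002], [0.707, -0.707, -0.001], [-0.002, -0.001, -1.0]]
ft_force: [-0.3, 1.0, 0.6]
grip_width: 0.0327
finger_force: 0.0
```

```bash
python3 - <<'E'
from h import *
from station import r
w=wristcam(r);cv2.imwrite("pics/w5.png",w["color"][:,:,::-1]);pickle.dump(w,open("w5.pkl","wb"))
print(r.sense()["tool_pos"])
E
```

```text
[0.44338892 0.2639249  0.19775896]
```

View pics/w5.png

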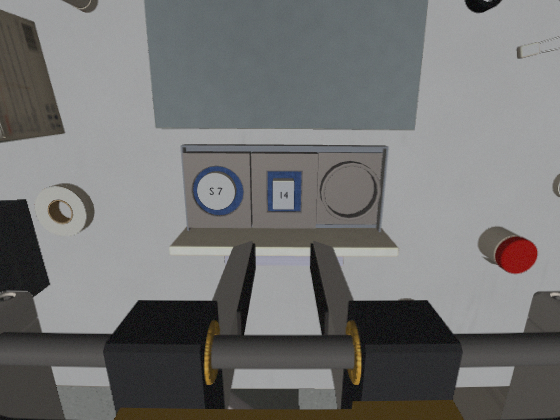

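The block sits square in its recess at (284,194) with felt visible all round. The collar is centred near (350,191) and the red jar is at (515,254).

Call:
servo_tool(angular=[[0, 0, 0], [0, 0, 0], [0, 0, 0], [0, 0, 0], [0, 0, 0], [0, 0, 0], [0, 0, 0], [0, 0, 0]], slide=[[-0.8, 3, 0], [-1.2, 5, 0], [-1.2, 5, 0], [-1.2, 5, 0], [-1.2, 4.7, 0], [-1.2, 3, 3], [0, 0, 3], [0, 0, 3]], fingers=[1, 1, 1, 1, 1, 1, 1, 1])

```text
t: 19.4
tool_pos: [0.5727, 0.0313, 0.0961]
orientation: [[0.708, 0.706, 0.001], [0.706, -0.708, -0.0], [0.001, 0.001, -1.0]]
ft_force: [0.7, -0.0, -0.7]
grip_width: 0.0944
finger_force: 0.0
```

```bash
python3 - <<'E'
from h import *
from station import r
w=wristcam(r);s=r.sense();print(s["tool_pos"]);O=s["orientation"];h=cv2.cvtColor(w["color"],cv2.COLOR_RGB2HSV)
R=(((h[...,0]<8)|(h[...,0]>172))&(h[...,1]>150)&(h[...,2]>80)).astype(np.uint8)
for k in cv2.findContours(R,cv2.RETR_EXTERNAL,cv2.CHAIN_APPROX_NONE)[0]:
    if cv2.contourArea(k)>200:
        e=cv2.fitEllipse(k);P=plane(w,[e[0]],.048)[0];print(e,P,[np.round(v,4) for v in cv2.minEnclosingCircle(plane(w,k.reshape(-1,2),.048)[:,:2].astype(np.float32))],"tool delta",(P-s["tool_pos"])@O)
w=pickle.load(open("w5.pkl","rb"))
print("collar",plane(w,[(350,191)],.033), "from extents",plane(w,[(319,191),(381,191),(350,159),(350,223)],.033))
E
```

```text
[0.5690009  0.03179215 0.09150006]
((282.7471618652344, 226.22486877441406), (49.998661041259766, 52.93392562866211), 90.0875244140625) [0.57339458 0.03165741 0.048     ] [array([0.5731, 0.0313]), np.float64(0.0202)] tool delta [0.00321416 0.00344326 0.04346713]
collar [[0.48961437 0.21258587 0.033     ]] from extents [[0.4663859  0.23583444 0.033     ]
 [0.51293449 0.18926155 0.033     ]
 [0.51219935 0.23786583 0.033     ]
 [0.46575513 0.18580997 0.033     ]]
```

Call:
servo_tool(angular=[[0, 0, 0], [0, 0, 0], [0, 0, 0], [0, 0, 0], [0, 0, 0], [0, 0, 0], [0, 0, 0], [0, 0, 0]], slide=[[0, 0, 0], [0, 0, 0.5], [0, 0, 1], [0, 0, 0.5], [0, 0, 0], [0, 0, 0], [0, 0, 0], [0, 0, 0]], fingers=[1, 1, 1, 1, 1, 1, 1, 1])

```text
t: 20.45
tool_pos: [0.5724, 0.0321, 0.0767]
orientation: [[0.707, 0.707, 0.0], [0.707, -0.707, -0.0], [0.0, 0.0, -1.0]]
ft_force: [0.3, 1.2, -0.3]
grip_width: 0.0938
finger_force: 0.0
```

Call:
servo_tool(angular=[[0, 0, 0], [0, 0, 0], [0, 0, 0], [0, 0, 0], [0, 0, 0], [0, 0, 0], [0, 0, 0], [0, 0, 0]], slide=[[0, 0, 1], [0, 0, 2], [0, 0, 1.6], [0, 0, 1], [0, 0, 0], [0, 0, 0], [0, 0, 0], [0, 0, 0]], fingers=[1, 1, 1, 1, 1, 1, -1, -1], squeeze=25)

```text
t: 21.45
tool_pos: [0.5727, 0.032, 0.0211]
orientation: [[0.707, 0.707, 0.001], [0.707, -0.707, -0.0], [0.001, 0.001, -1.0]]
ft_force: [0.2, 0.2, 0.3]
grip_width: 0.0769
finger_force: 0.0
```

Call:
servo_tool(angular=[[0, 0, 0], [0, 0, 0], [0, 0, 0], [0, 0, 0], [0, 0, 0], [0, 0, 0], [0, 0, 0], [0, 0, 0]], slide=[[0, 0, 0], [0, 0, 0], [0, 0, 0], [0, 0, 0], [0, 0, 0], [0, 0, 0], [0, 0, 0], [0, 0, 0]], fingers=[-1, -1, -1, -1, -1, -1, -1, -1])

```text
t: 22.45
tool_pos: [0.5723, 0.032, 0.0205]
orientation: [[0.707, 0.707, 0.0], [0.707, -0.707, -0.0], [0.0, 0.0, -1.0]]
ft_force: [0.7, 0.1, -0.9]
grip_width: 0.0411
finger_force: 25.0
```

Call:
servo_tool(angular=[[0, 0, 0], [0, 0, 0], [0, 0, 0], [0, 0, 0], [0, 0, 0], [0, 0, 0], [0, 0, 0], [0, 0, 0]], slide=[[0, 0, -1], [0, 0, -2], [0, 0, -3], [0, 0, -3.5], [0, 0, -2], [0, 0, 0], [0, 0, 0], [0, 0, 0]], fingers=[-1, -1, -1, -1, -1, -1, -1, -1])

```text
t: 23.45
tool_pos: [0.5709, 0.0322, 0.1339]
orientation: [[0.707, 0.707, -0.003], [0.707, -0.707, 0.0], [-0.002, -0.002, -1.0]]
ft_force: [-0.6, 0.7, -1.6]
grip_width: 0.041
finger_force: 25.0
```

Call:
servo_tool(angular=[[0, 0, 0], [0, 0, 0], [0, 0, 0], [0, 0, 0], [0, 0, 0], [0, 0, 0], [0, 0, 0], [0, 0, 0]], slide=[[1, -2, 0], [1.4, -4, 0], [1.5, -4.6, 0], [1.5, -4, 0], [1, -3, 0], [0.5, -1, 0], [0, 0, 0], [0, 0, 0]], fingers=[-1, -1, -1, -1, -1, -1, -1, -1])

```text
t: 24.45
tool_pos: [0.4898, 0.2117, 0.1354]
orientation: [[0.707, 0.707, 0.0], [0.707, -0.707, -0.0], [-0.0, 0.0, -1.0]]
ft_force: [0.7, -0.8, -1.0]
grip_width: 0.0412
finger_force: 25.0
```

Call:
servo_tool(angular=[[0, 0, 0], [0, 0, 0], [0, 0, 0], [0, 0, 0], [0, 0, 0], [0, 0, 0], [0, 0, 0], [0, 0, 0]], slide=[[0, 0, 1], [0, 0, 2], [0, 0, 2], [0, 0, 1], [0, 0, 0.4], [0, 0, 0], [0, 0, 0], [0, 0, 0]], fingers=[-1, -1, -1, -1, -1, -1, -1, -1])

```text
t: 25.45
tool_pos: [0.4899, 0.2125, 0.0721]
orientation: [[0.707, 0.707, 0.001], [0.707, -0.707, 0.0], [0.001, 0.001, -1.0]]
ft_force: [-0.2, 0.1, -0.8]
grip_width: 0.0408
finger_force: 25.0
```

Call:
servo_tool(angular=[[0, 0, 0], [0, 0, 0], [0, 0, 0], [0, 0, 0], [0, 0, 0], [0, 0, 0], [0, 0, 0], [0, 0, 0]], slide=[[0, 0, 0.8], [0, 0, 0.8], [0, 0, 0.7], [0, 0, 0.5], [0, 0, 0.3], [0, 0, 0], [0, 0, 0], [0, 0, 0]], fingers=[-1, -1, -1, -1, -1, -1, -1, -1])

```text
t: 26.45
tool_pos: [0.4896, 0.2124, 0.0408]
orientation: [[0.707, 0.707, 0.001], [0.707, -0.707, 0.0], [0.001, 0.0, -1.0]]
ft_force: [0.2, 0.3, -0.0]
grip_width: 0.0413
finger_force: 25.0
```

Call:
servo_tool(angular=[[0, 0, 0], [0, 0, 0], [0, 0, 0], [0, 0, 0], [0, 0, 0], [0, 0, 0], [0, 0, 0], [0, 0, 0]], slide=[[0, 0, 0], [0, 0, 0], [0, 0, 0], [0, 0, 0], [0, 0, -1], [0, 0, -3], [0, 0, -5], [0, 0, -5]], fingers=[0.2, 0.2, 0.2, 0.2, 0.2, 0.2, 0.2, 0.2])

```text
t: 27.45
tool_pos: [0.4891, 0.2123, 0.1823]
orientation: [[0.707, 0.707, 0.0], [0.707, -0.707, 0.0], [0.0, 0.0, -1.0]]
ft_force: [0.9, -0.4, 1.1]
grip_width: 0.0566
finger_force: 0.0
```

```bash
python3 - <<'E'
from h import *
from station import r
w=wristcam(r);cv2.imwrite("pics/w6.png",w["color"][:,:,::-1]);pickle.dump(w,open("w6.pkl","wb"))
print(r.sense()["tool_pos"])
E
```

```text
[0.49410132 0.2137103  0.19063135]
```

View pics/w6.png

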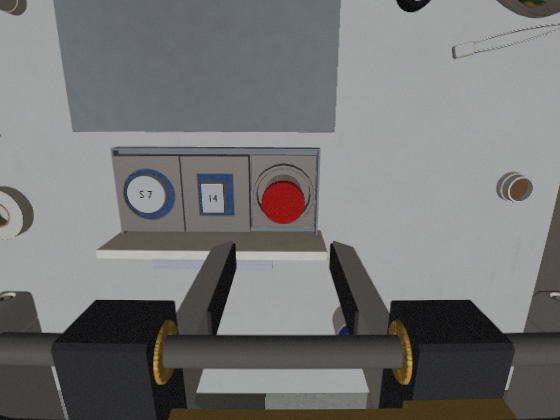

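All three are seated: disc (147,195), block (213,197), jar in its collar (283,202, offset by parallax). Next, closed fingers go in front of the pull at (212,265).

Call:
servo_tool(angular=[[0, 0, 0], [0, 0, 0], [0, 0, 0], [0, 0, 0], [0, 0, 0], [0, 0, 0], [0, 0, 0], [0, 0, 0]], slide=[[-2, -1.5, 0], [-3, -2, 0], [-3, -2, 0], [-3, -1.5, 0], [0, 0, 0], [0, 0, 3], [0, 0, 3], [0, 0, 0]], fingers=[-1, -1, -1, -1, -1, -1, -1, -1])

```text
t: 28.5
tool_pos: [0.3612, 0.1837, 0.1189]
orientation: [[0.707, 0.707, -0.004], [0.707, -0.707, -0.001], [-0.004, -0.002, -1.0]]
ft_force: [-0.0, -0.4, 0.2]
grip_width: 0.0003
finger_force: 0.0
```

Call:
servo_tool(angular=[[0, 0, 0], [0, 0, 0], [0, 0, 0], [0, 0, 0], [0, 0, 0], [0, 0, 0], [0, 0, 0], [0, 0, 0]], slide=[[0, 0, 2], [0, 0, 2.4], [0, 0, 2.4], [0, 0, 0.6], [0, 0, 0], [0, 0, 0], [0, 0, 0], [0, 0, 0]], fingers=[-1, -1, -1, -1, -1, -1, -1, -1])

```text
t: 29.5
tool_pos: [0.3625, 0.1841, 0.047]
orientation: [[0.707, 0.707, 0.001], [0.707, -0.707, 0.0], [0.001, 0.001, -1.0]]
ft_force: [0.5, 0.1, -0.7]
grip_width: 0.0007
finger_force: 0.0
```

Call:
servo_tool(angular=[[0, 0, 0], [0, 0, 0], [0, 0, 0], [0, 0, 0], [0, 0, 0], [0, 0, 0], [0, 0, 0], [0, 0, 0]], slide=[[1, 0, 0], [1, 0, 0], [0.7, 0, 0], [0.7, 0, 0], [0.7, 0, 0], [0.8, 0, 0], [0.8, 0, 0], [0.8, 0, 0]], fingers=[-1, -1, -1, -1, -1, -1, -1, -1])

```text
t: 30.5
tool_pos: [0.4083, 0.2302, 0.0463]
orientation: [[0.707, 0.707, -0.0], [0.707, -0.707, -0.0], [-0.0, -0.0, -1.0]]
ft_force: [-0.9, -0.5, 0.0]
grip_width: 0.0004
finger_force: 0.6
```

Call:
servo_tool(angular=[[0, 0, 0], [0, 0, 0], [0, 0, 0], [0, 0, 0], [0, 0, 0], [0, 0, 0], [0, 0, 0], [0, 0, 0]], slide=[[0.8, 0, 0], [0.8, 0, 0], [0.8, 0, 0], [0.8, 0, 0], [0.8, 0, 0], [0.7, 0, 0], [0.6, 0, 0], [0.5, 0, 0]], fingers=[-1, -1, -1, -1, -1, -1, -1, -1])

```text
t: 31.5
tool_pos: [0.4494, 0.2713, 0.0465]
orientation: [[0.707, 0.707, 0.0], [0.707, -0.707, 0.0], [0.0, 0.0, -1.0]]
ft_force: [-0.3, -1.0, -0.1]
grip_width: 0.0006
finger_force: 0.6
```

Call:
servo_tool(angular=[[0, 0, 0], [0, 0, 0], [0, 0, 0], [0, 0, 0], [0, 0, 0], [0, 0, 0], [0, 0, 0], [0, 0, 0]], slide=[[0.4, 0, 0], [0.3, 0, 0], [0.3, 0, 0], [0.2, 0, 0], [0.2, 0, 0], [0.2, 0, 0], [0.1, 0, 0], [0, 0, 0]], fingers=[-1, -1, -1, -1, -1, -1, -1, -1])

```text
t: 32.5
tool_pos: [0.4612, 0.2833, 0.0464]
orientation: [[0.707, 0.707, 0.0], [0.707, -0.707, 0.0], [0.0, -0.0, -1.0]]
ft_force: [-0.4, 0.7, 0.4]
grip_width: 0.0005
finger_force: 0.1
```

```bash
python3 - <<'E'
from h import *
from station import r
c=r.camera("top");cv2.imwrite("pics/t7.png",cv2.resize(c["color"][135:325,185:435,::-1],None,fx=3,fy=3,interpolation=cv2.INTER_CUBIC))
c=r.camera("scene");cv2.imwrite("pics/s7.png",cv2.resize(c["color"][160:300,120:320,::-1],None,fx=4,fy=4,interpolation=cv2.INTER_CUBIC))
s=r.sense();print(s["tool_pos"],s["ft_force"])
E
```

```text
[0.46109552 0.2832629  0.04643881] [-0.18336279 -0.54818297 -0.44150502]
```

View pics/s7.png

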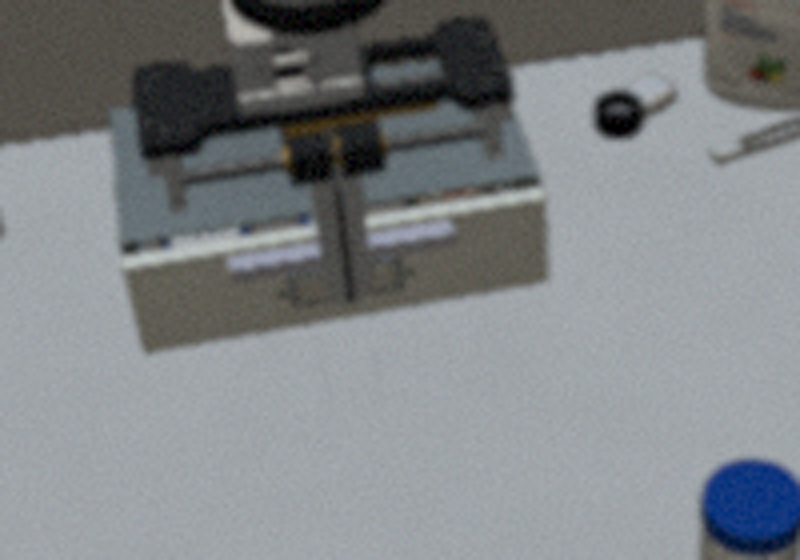

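The drawer is nearly shut. A gap of about 1 cm remains behind the front panel's top edge, seen along (125,250)–(540,185). Easing it in.

Call:
servo_tool(angular=[[0, 0, 0], [0, 0, 0], [0, 0, 0], [0, 0, 0], [0, 0, 0], [0, 0, 0], [0, 0, 0], [0, 0, 0]], slide=[[0.2, 0, 0], [0.2, 0, 0], [0.1, 0, 0], [0.1, 0, 0], [0.1, 0, 0], [0.1, 0, 0], [0, 0, 0], [0, 0, 0]], fingers=[-1, -1, -1, -1, -1, -1, -1, -1])

```text
t: 33.6
tool_pos: [0.4652, 0.2873, 0.0464]
orientation: [[0.707, 0.708, -0.004], [0.708, -0.707, -0.003], [-0.005, -0.0, -1.0]]
ft_force: [-4.2, -3.9, 6.0]
grip_width: 0.0002
finger_force: 3.5
```

Call:
servo_tool(angular=[[0, 0, 0], [0, 0, 0], [0, 0, 0], [0, 0, 0], [0, 0, 0], [0, 0, 0], [0, 0, 0], [0, 0, 0]], slide=[[0.1, 0, 0], [0.1, 0, 0], [0, 0, 0], [0, 0, 0], [0, 0, 0], [0, 0, 0], [0, 0, 0], [0, 0, 0]], fingers=[-1, -1, -1, -1, -1, -1, -1, -1])

```text
t: 34.6
tool_pos: [0.4652, 0.2873, 0.0463]
orientation: [[0.706, 0.708, -0.007], [0.708, -0.706, -0.006], [-0.009, -0.001, -1.0]]
ft_force: [-9.1, -8.9, 10.4]
grip_width: 0.0004
finger_force: 6.1
```

Call:
servo_tool(angular=[[0, 0, 0], [0, 0, 0], [0, 0, 0], [0, 0, 0], [0, 0, 0], [0, 0, 0], [0, 0, 0], [0, 0, 0]], slide=[[-0.5, 0, 0], [-1, 0, 0], [-2, 0, 0], [-3, 0, 0], [-1, 0, -3], [0, 0, -5], [0, 0, -5], [0, 0, -3]], fingers=[-1, -1, -1, -1, -1, -1, -1, -1])

```text
t: 35.6
tool_pos: [0.4164, 0.2376, 0.2096]
orientation: [[0.707, 0.707, 0.005], [0.707, -0.707, 0.002], [0.005, 0.002, -1.0]]
ft_force: [-0.4, -0.6, 0.4]
grip_width: 0.0006
finger_force: 0.0
```

Call:
servo_tool(angular=[[0, 0, 0], [0, 0, 0], [0, 0, 0], [0, 0, 0], [0, 0, 0], [0, 0, 0], [0, 0, 0], [0, 0, 0]], slide=[[0, 0, 0], [0, 0, 0], [0, 0, 0], [0, 0, 0], [0, 0, 0], [0, 0, 0], [0, 0, 0], [0, 0, 0]], fingers=[-1, -1, -1, -1, -1, -1, -1, -1])

```text
t: 36.6
tool_pos: [0.4151, 0.2371, 0.2065]
orientation: [[0.707, 0.707, 0.0], [0.707, -0.707, 0.0], [0.0, 0.0, -1.0]]
ft_force: [-0.6, -0.6, -0.4]
grip_width: 0.0005
finger_force: 0.0
```

```bash
python3 - <<'E'
from h import *
from station import r
w=wristcam(r);c=r.camera("scene")
a=cv2.resize(c["color"][130:330,110:410,::-1],(600,400));b=w["color"][:,:,::-1][0:270]
b=cv2.resize(b,(400,193));o=np.zeros((593,600,3),np.uint8);o[:400]=a;o[400:,:400]=b
cv2.imwrite("pics/f8.png",o);print(r.sense()["tool_pos"],r.sense()["ft_force"])
E
```

```text
[0.41515976 0.2370777  0.20652674] [ 0.5044379   0.38742811 -0.14419181]
```

View pics/f8.png

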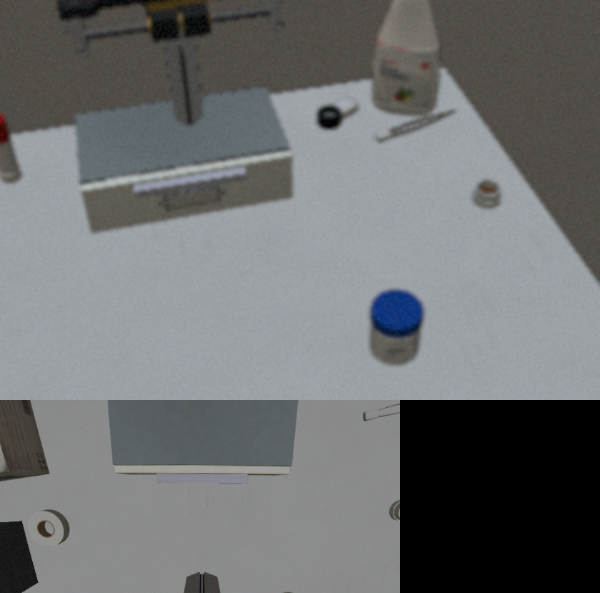

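The drawer front is flush with the housing (panel edge at (80,185)–(290,152), no gap). The big jar (396,325) and the cup (487,193) haven't moved, and the arm is clear.

```bash
python3 -c "
from station import r
print(r.hand_in())"
```

```text
the job is handed in; nothing more can be done
None
```

The disc, block and small jar went into their inserts in that order, the drawer was pushed shut against its stop, the big jar and cup were left where they stood, and the job was handed in at about 37 s with no verdict returned.

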